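# Weigh the blue welded bracket on the spring scale

### The arm

A 7-joint arm with a two-finger parallel gripper is mounted at the origin on the work surface. World frame = base frame: x ahead of the robot, y to its left, z up, the work surface at z = 0. Lengths are in m, angles in rad, forces in N, time in s.
With the tool pointing down it reaches from about 0.4 to 0.875 m from the base axis. Payload 6.5 kg.
Tool frame: the origin (TCP) lies between the finger pads; the fingertips stand 22 mm ahead of it and the grasp point (between the pads) lies 3 mm ahead of it; z points along the fingers, y is the line along which they close (so a half turn about z gives the same grasp; the last joint's range is limited). The gripper opens to 85 mm and grips with 20 to 120 N. Pads are 22 mm wide; open, the fingers measure 114 mm over their backs; the gripper's body (76 mm by 85 mm) begins 54 mm behind the grasp point. The pads swing forward as they close: fully open they stand 13 mm farther back than shut.
Start: joints at [1.226, 0.536, -0.004, 1.538, 0.003, 1.067, -0.071], TCP at [0.179, -0.625, 0.253] pointing down, gripper open.
Joint ranges: [-2.7, 2.7], [-0.37, 2.16], [-1.27, 1.26], [0.24, 2.4], [-1.31, 4.45], [0.19, 1.91], [-2.76, 2.76]. Speed limits (rad/s): [2.39, 2.39, 3.14, 3.14, 3.14, 3.14, 3.14].

### API

Orientations are given as a unit quaternion [x, y, z, w].
In Python, from rig import manip, grab_frame, calibration, workorder gives the robot as it stands.
- The arm moves only by the tool send_rows, never from a script. Its argument "motion" is a list of rows, each a list of 3 entries, a list of its own where there are three numbers: the shift along the tool's x, y, z normalised to -1 to 1, where 1 is 0.2 m, then the turn about the tool's z normalised to -1 to 1, where 1 is pi rad, then the opening, from 0 (shut) to 1 (fully open). A call has 1 to 5 rows; each row is the pose to reach, as a shift and turn from the pose commanded when the call began, along the tool's axes at that moment, turning the shorter way round; what a row does not reach only later rows make up. A row lasts 1/8 s, in which the tool goes at most 62.5 mm and 10.7 degrees, less where a joint would pass 70% of its speed; a pose out of reach is approached as far as the arm can. A call with a number of a shift or a turn outside -1 to 1 is refused whole. A call with a gripper value outside its range is refused whole. The fingers move at their own pace and stop on an object; "newtons" is the grip in N (left out, the last holds). Time passes only in rows, so rows that repeat a pose let the fingers close. It gives the time, the measured TCP pose, the force, the opening and the grip force at its end, in the units of the state.
- manip.get_obs(): the state, without advancing time (a new reading comes with each control period).
- grab_frame(name): name is "scene" or "top" or "wrist"; returns the picture (384x512x3 uint8, blue, green, red); there is no depth.
- calibration(name): a dict with "mtx" (3x3 intrinsics, pixels), "extrinsics" (4x4, takes a point from world to camera coordinates). Camera axes: x right, y up, looking along -z (the intrinsics and any distortion apply to the point x, -y, -z); pixel columns grow to the right and rows downward; lengths in m; the calibration is good to about 2 mm. The wrist camera is an equidistant fisheye: a pixel r from the principal point sees the ray r / f radians off the axis. A picture is of the moment at which its call begins: read the wrist's pose just before it. calibration takes no time and is no camera call; for the wrist camera it gives the pose at the moment of the call.
- workorder.close_job(): hands the job in; it is judged then, once.
The state is a dict: "clock": time; "joint_positions": joint angles; "joint_velocities": joint speeds; "joint_torque": joint torques, N m; "tool_pos": TCP position; "orientation": TCP orientation; "ft_force": force on the tool from outside, world axes, zero at the start; "torque": the same for the moment, N m; "grip_width": opening from 0.0 (shut) to 1.0 (fully open); "finger_force": force on a finger pad.
Only numpy, scipy, OpenCV 4.12 (cv2) and the standard library are available. Lean on these libraries where they do the work, as an engineer would, in place of code of your own. Each camera call takes 0.05 s, during which the arm holds its last target. There are 200 camera calls.

### The job

Hang the blue painted bracket by its window on the hook of the spring scale, let go of it and wait until the scale has stopped bobbing, so that its weight can be read. Leave the bare steel bracket where it stands.

Things in the scene. Friction and masses are not known exactly. Their poses are not given: they have to be found in the camera images.
- blue_bracket: Blue steel bracket, 0.45-0.67 kg. In mm: foot 70 (x) x 60 (y) x 8; on its middle an upright plate 8 thick (x), 48 wide (y), top at z 140. A window runs through the plate along x: 32 wide, sill at z 38, sides upright to z 77, pointed roof peaking at z 88; solid plate above it to grip, across 48 or 8. Origin: centre of the foot's underside, z up. A half turn leaves it the same.
- bare_bracket: A bracket of the same shape, size and frame in bare grey steel: a bystander to leave alone.
- hook_seat (a point): Mid-seat on the centre line of the scale's red 8 mm hook bar, 180 mm over the table when empty. Hook points to its -x. In mm from this point: seat level x -18 to 20; tip at x -34, its top 22 up; bar goes on 10 up to the brass barrel, radius 19 at x 115, 25 to 87 up; stand's top 98 up, foot from x 65. Hung: tip through the window, bracket's x along this x, point 83 above the bracket's underside.
- scale_hook (a joint): How far the hook is drawn down by its load, in m: 0 empty, stop at 0.06. The spring gives 200 N/m, lightly damped: the blue bracket pulls it down 0.021 to 0.033 and bobs for some seconds if let go suddenly.
Things that resemble listed ones, but are neither listed nor needed, are in the scene too. What is meant by the blue_bracket is not green or turquoise, and is the larger of those in its own colour.

How it is judged:
At the end, for the whole second after the job is handed in: The blue bracket hangs by its window on the hook: seat 73-93 mm above its underside, within 15 mm sideways, 35 mm along the hook, upright within 0.2 rad; scale drawn down over 16 mm and still (under 10 mm/s; bracket under 30 mm/s, 0.4 rad/s); the bare bracket within 30 mm of its start (value of joint scale_hook above 0.016 m and velocity of joint scale_hook between -0.01 and 0.01 m/s and linear speed of blue_bracket below 0.03 m/s and angular speed of blue_bracket below 0.4 rad/s and angle between blue_bracket's own z axis and vertical below 0.2 rad and z of hook_seat in the frame of blue_bracket between 0.073 and 0.093 m and y of hook_seat in the frame of blue_bracket between -0.015 and 0.015 m and x of hook_seat in the frame of blue_bracket between -0.035 and 0.035 m and distance of bare_bracket from where it was at the start of the episode below 0.03 m); the robot touches nothing.
It fails at once if the bare steel bracket is moved by more than 30 mm or knocked over (distance of bare_bracket from where it was at the start of the episode above 0.03 m or angle between bare_bracket's own z axis and vertical above 0.5 rad).
It also fails if it takes over 48 s, if anything falls off the work surface, if the arm or the gripper's body presses on something with over 40 N, if the wrist force passes 120 N, or if a joint passes its speed limit or range.

## Working session

There is one attempt and no reset: what is moved stays moved. The work goes in short steps, Python scripts to look and compute and a tool call to move; the robot and the scene stay as the last step left them, time stands still between calls to the robot, and variables do not carry over. Pictures are saved under pics/ and viewed, at most 10 in all, crops included, and the job is handed in when it is done.

Besides the shell and the picture viewer there is one more tool, called in YAML: its name, and indented under it one key for each argument. send_rows: Moves the arm, as the interface text tells. Its arguments: {"type":"object","properties":{"motion":{"type":"array"},"newtons":{"type":"number"}},"required":["motion"]}

```bash
mkdir -p pics; python3 - <<'E'
from rig import manip, grab_frame, calibration
import cv2, numpy as np
o=manip.get_obs(); print(o['clock'],o['tool_pos'],o['orientation'],o['grip_width'])
a=grab_frame('scene');b=grab_frame('top')
cv2.imwrite('pics/s0.png',a);cv2.imwrite('pics/t0.png',b)
for n in('scene','top'):
    c=calibration(n);print(n,np.round(c['mtx'],1).tolist(),np.round(c['extrinsics'],3).tolist(),[k for k in c])
E
```

```text
0.0 [ 0.17866427 -0.62431157  0.25238691] [ 9.90295882e-01  1.38972044e-01 -2.00724444e-04 -8.92877458e-04] 1.0024448926709517
scene [[450.0, 0.0, 256.4], [0.0, 450.0, 186.2], [0.0, 0.0, 1.0]] [[0.54, 0.842, -0.001, -0.225], [-0.641, 0.412, 0.647, 0.249], [0.545, -0.349, 0.762, -1.274], [0.0, 0.0, 0.0, 1.0]] ['mtx', 'extrinsics']
top [[351.4, 0.0, 251.5], [0.0, 351.4, 192.8], [0.0, 0.0, 1.0]] [[-0.011, -1.0, 0.014, -0.066], [0.993, -0.009, 0.114, -0.52], [-0.114, 0.016, 0.993, -0.835], [0.0, 0.0, 0.0, 1.0]] ['mtx', 'extrinsics']
```

View pics/s0.png

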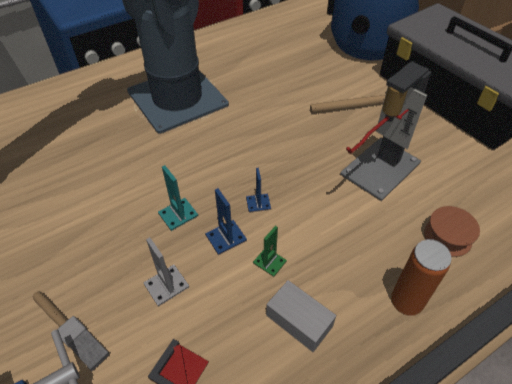

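View pics/t0.png

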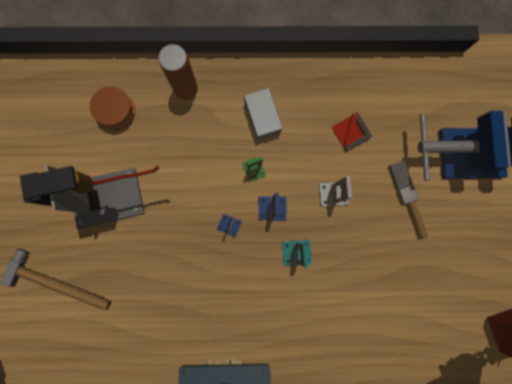

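```bash
python3 - <<'E'
import cv2, numpy as np
s=cv2.imread('pics/s0.png');t=cv2.imread('pics/t0.png')
def c(im,x,y,w,h,f):return cv2.resize(im[y:y+h,x:x+w],None,fx=f,fy=f,interpolation=cv2.INTER_CUBIC)
A=c(s,190,160,100,100,4) ;B=c(s,330,60,100,75,4);B=c(s,325,60,100,140,4)[:400]
C=c(t,210,185,100,50,4);D=c(t,15,155,160,80,2.5)
m=np.zeros((600,800,3),np.uint8);m[:400,:400]=A;m[:400,400:]=B;m[400:,:400]=C;m[400:,400:]=D
m=np.clip(m.astype(float)*1.6,0,255).astype(np.uint8)
cv2.imwrite('pics/m1.png',m)
E
```

```text
(no output)
```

View pics/m1.png

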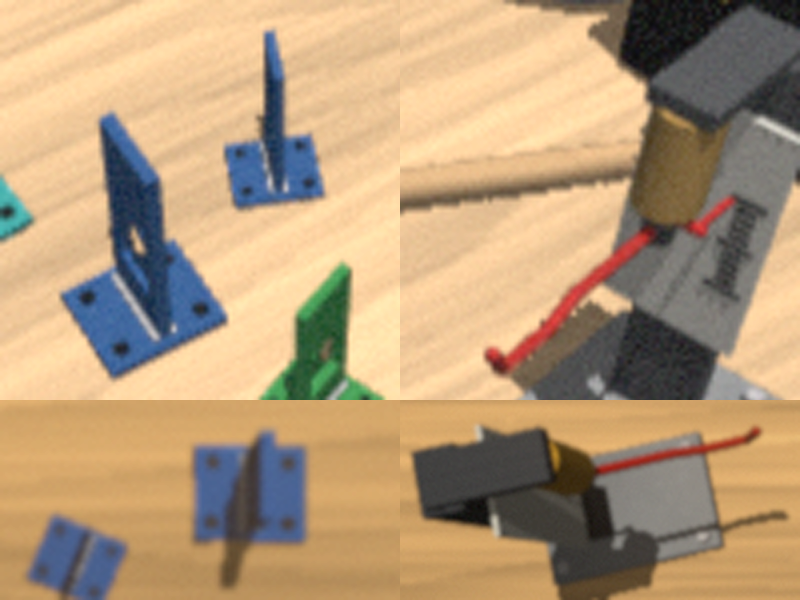

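```bash
cat > h.py <<'E'
import cv2, numpy as np
from rig import calibration
def ray(n,p,c=None):
    c=c or calibration(n);K=c['mtx'];E=c['extrinsics'];R,t=E[:3,:3],E[:3,3]
    if n=='wrist':
        u=np.array([(p[0]-K[0,2])/K[0,0],(p[1]-K[1,2])/K[1,1]]);r=np.hypot(*u)
        d=np.array([*(u/max(r,1e-9)*np.sin(r)),np.cos(r)])
    else: d=np.array([(p[0]-K[0,2])/K[0,0],(p[1]-K[1,2])/K[1,1],1.])
    d=R.T@(d*[1,-1,-1]);return -R.T@t,d/np.linalg.norm(d)
def plane(r,z): o,d=r;return o+d*(z-o[2])/d[2]
def tri(*rs):
    A=sum(np.eye(3)-np.outer(d,d) for o,d in rs);b=sum((np.eye(3)-np.outer(d,d))@o for o,d in rs)
    x=np.linalg.solve(A,b);return x,[float(np.linalg.norm(np.cross(x-o,d))) for o,d in rs]
E
python3 - <<'E'
from h import *
np.set_printoptions(precision=4,suppress=True)
S=lambda x,y:(190+x/4-.4,160+y/4-.4)
T=lambda x,y:(210+x/4-.4,185+(y-400)/4-.4)
fs=np.array([plane(ray('scene',S(*p)),.008)for p in[(62,295),(112,378),(228,320),(178,240)]])
ft=np.array([plane(ray('top',T(*p)),.008)for p in[(193,447),(305,447),(305,543),(193,543)]])
print('foot',fs,fs.mean(0),ft,ft.mean(0))
# plate top: far-x end centre / near-x end
print('platetop +x end',tri(ray('scene',S(154,183)),ray('top',T(267,433))))
for p in [(106,114),(154,183)]: print(plane(ray('scene',S(*p)),.14))
# red hook
t=cv2.imread('pics/t0.png');s=cv2.imread('pics/s0.png')
def red(im,x0,y0,x1,y1):
    h=cv2.cvtColor(im,cv2.COLOR_BGR2HSV);m=((h[...,0]<6)|(h[...,0]>172))&(h[...,1]>150)&(h[...,2]>50)
    k=np.zeros_like(m);k[y0:y1,x0:x1]=m[y0:y1,x0:x1];y,x=np.nonzero(k);return np.c_[x,y]
for n,im,b in(('top',t,(70,155,170,200)),('scene',s,(335,95,420,165))):
    q=red(im,*b);print(n,len(q))
    for x in sorted(set(q[:,0])):
        v=q[q[:,0]==x,1];print(x,v.min(),v.max(),end='; ')
    print()
E
```

```text
foot [[ 0.4548 -0.1553  0.008 ]
 [ 0.5145 -0.1583  0.008 ]
 [ 0.5166 -0.0888  0.008 ]
 [ 0.4572 -0.0843  0.008 ]] [ 0.4858 -0.1217  0.008 ] [[ 0.5131 -0.0873  0.008 ]
 [ 0.5124 -0.158   0.008 ]
 [ 0.452  -0.1567  0.008 ]
 [ 0.4527 -0.0865  0.008 ]] [ 0.4825 -0.1221  0.008 ]
platetop +x end (array([ 0.507 , -0.1221,  0.139 ]), [0.0007370564453453013, 0.0007370564453452957])
[ 0.4587 -0.12    0.14  ]
[ 0.5081 -0.1219  0.14  ]
top 123
94 182 183; 95 182 183; 96 181 183; 97 181 183; 98 181 183; 99 181 182; 100 180 182; 101 180 182; 102 180 182; 103 180 182; 104 180 181; 105 179 181; 106 179 181; 107 179 181; 108 179 180; 109 178 180; 110 178 180; 111 178 180; 112 178 179; 113 178 179; 114 177 179; 115 177 179; 116 177 178; 117 177 178; 118 176 178; 119 176 178; 120 176 177; 121 176 177; 122 176 177; 123 175 177; 124 175 177; 125 175 176; 126 175 176; 127 175 176; 128 175 176; 129 175 176; 130 175 176; 131 174 176; 132 174 175; 133 174 175; 134 174 175; 135 173 175; 136 173 175; 137 174 174; 138 174 174; 139 173 174; 140 173 173; 141 173 173; 142 173 173; 144 172 172; 145 172 172; 146 172 172; 147 172 172; 148 171 171; 149 171 171; 150 171 171; 151 171 171; 
scene 182
347 148 149; 348 147 150; 349 148 151; 350 149 152; 351 149 152; 352 149 151; 353 148 150; 354 147 150; 355 146 149; 356 145 148; 357 144 147; 358 144 146; 359 143 145; 360 142 144; 361 141 144; 362 140 143; 363 138 142; 364 137 141; 365 136 140; 366 134 139; 367 133 137; 368 132 135; 369 131 134; 370 131 133; 371 130 132; 372 129 131; 373 128 130; 374 127 130; 375 126 129; 376 125 128; 377 125 128; 378 124 126; 379 123 126; 380 122 125; 381 121 124; 382 120 123; 383 120 123; 384 119 122; 385 118 120; 386 117 120; 387 117 119; 397 116 117; 398 115 117; 399 116 118; 400 115 118; 401 114 117; 402 114 114; 403 113 114; 404 112 113; 405 111 112; 406 110 111; 407 110 110;
```

```bash
python3 - <<'E'
from h import *
np.set_printoptions(precision=4,suppress=True)
print('tip',tri(ray('scene',(348,148)),ray('top',(156.7,168.4))))
# hook plane: top line (98,182)-(145,172)
o,d1=ray('top',(98,182));_,d2=ray('top',(145,172.2));n=np.cross(d1,d2)
prof=[(348,148.5),(350,150.5),(352,150),(355,147.5),(358,145),(361,142.5),(363,140),(366,136.5),(369,132.5),(372,130),(377,126.5),(384,120.5),(387,118)]
for p in prof:
    so,sd=ray('scene',p);k=(n@(o-so))/(n@sd);print(p,so+sd*k)
E
```

```text
tip (array([0.5519, 0.1211, 0.1974]), [0.001350324109362972, 0.001350324109362962])
(348, 148.5) [0.5485 0.127  0.1905]
(350, 150.5) [0.5492 0.1332 0.1822]
(352, 150) [0.5486 0.1394 0.1797]
(355, 147.5) [0.5466 0.1488 0.1799]
(358, 145) [0.5446 0.1583 0.1801]
(361, 142.5) [0.5426 0.1678 0.1804]
(363, 140) [0.5408 0.1742 0.1825]
(366, 136.5) [0.5382 0.1838 0.1851]
(369, 132.5) [0.5353 0.1934 0.189 ]
(372, 130) [0.5332 0.2032 0.1892]
(377, 126.5) [0.53   0.22   0.1881]
(384, 120.5) [0.5249 0.2437 0.1892]
(387, 118) [0.5227 0.254  0.1895]
```

send_rows:
  motion:
    - [[1,-0.92,0],0,1]
    - [[1,-0.92,0],0,1]
    - [[1,-0.92,0],0,1]
    - [[1,-0.92,0],0,1]
    - [[1,-0.92,0],0,1]
  newtons: 60

```text
clock: 0.72
tool_pos: [0.3227, -0.389, 0.2531]
orientation: [0.99, 0.142, 0.0, -0.001]
ft_force: [0.0, -1.3, -0.2]
grip_width: 1.003
finger_force: 0.0
```

send_rows:
  motion:
    - [[1,-1,0],0.097,1]
    - [[1,-1,0],0.097,1]
    - [[1,-1,0],0.097,1]
    - [[1,-1,0],0.097,1]
    - [[1,-1,0],0.097,1]

```text
clock: 1.35
tool_pos: [0.4587, -0.1424, 0.2532]
orientation: [1.0, -0.011, 0.0, -0.0]
ft_force: [0.7, -0.8, 0.1]
grip_width: 1.0
finger_force: 0.0
```

```bash
cat >> h.py <<'E'
from rig import manip,grab_frame
from scipy.spatial.transform import Rotation as Ro
def go(p,yaw=None):
    "p: target TCP; yaw: target angle (deg) of tool y in world, tool pointing down"
    o=manip.get_obs();R=Ro.from_quat(o['orientation']).as_matrix();y=np.degrees(np.arctan2(R[1,1],R[0,1]))
    print('t',round(o['clock'],2),'tcp',np.round(o['tool_pos'],4),'tz',np.round(R[:,2],3),'yawY',round(y,2),'F',np.round(o['ft_force'],1),'w',round(o['grip_width'],3),round(o['finger_force'],1) if np.ndim(o['finger_force'])==0 else o['finger_force'])
    print('shift',np.round(R.T@(np.array(p)-o['tool_pos'])/.2,3),'turn',None if yaw is None else round(-((yaw-y+180)%360-180)/180,4))
E
python3 - <<'E'
from h import *
go((.4838,-.1212,.126),-91.5)
cal=calibration('wrist');print(cal['mtx'].tolist(),cal['extrinsics'].tolist())
cv2.imwrite('pics/w1.png',grab_frame('wrist'))
E
```

```text
t 1.35 tcp [ 0.4587 -0.1424  0.2532] tz [ 0.     0.001 -1.   ] yawY -91.3 F [ 0.7 -0.8  0.1] w 1.0 0.0
shift [ 0.123 -0.108  0.636] turn 0.0011
[[297.3186396354542, 0.0, 261.1365079802849], [0.0, 297.3186396354542, 194.64236234141188], [0.0, 0.0, 1.0]] [[-0.02266442833272858, -0.9997416864453212, -0.0016982555218263134, -0.131133612782975], [0.9473925818685935, -0.020935115807686484, -0.31938850440565436, -0.3967064359027787], [0.319270448849737, -0.008847672551894925, 0.9476223399549545, -0.5279022369401811], [0.0, 0.0, 0.0, 1.0]]
```

View pics/w1.png

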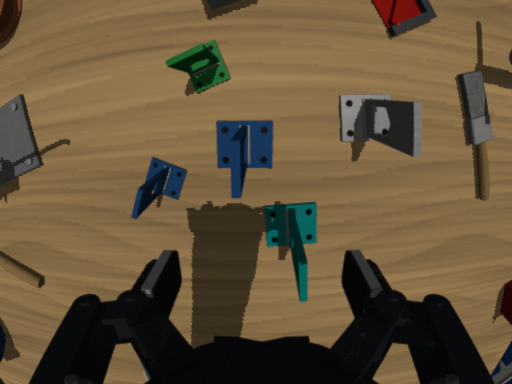

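```bash
python3 - <<'E'
from h import *
np.set_printoptions(precision=4,suppress=True)
w=cv2.imread('pics/w1.png');h=cv2.cvtColor(w,cv2.COLOR_BGR2HSV)
m=cv2.inRange(h,(105,120,30),(125,255,255));m[:110]=0;m[205:]=0;m[:,:205]=0;m[:,285:]=0
f=m.copy();f[172:]=0
ys,xs=np.nonzero(m);
for y in range(112,202,6):
    v=xs[ys==y]; 
    if len(v): print(y,v.min(),v.max(),end='; ')
print(ys.max())
ft=np.array([plane(ray('wrist',p),.008)for p in[(216.5,120.5),(272.5,120.5),(273,167.5),(216.5,168)]]);print(ft,ft.mean(0))
for p in[(237,196.5),(231.5,196),(242.5,196)]:print(plane(ray('wrist',p),.14))
go((.4838,-.1212,.126),-91.5)
E
```

```text
124 217 271; 130 217 271; 136 217 271; 142 218 271; 148 218 271; 154 218 271; 160 218 271; 166 218 271; 172 231 244; 178 231 241; 184 232 241; 190 232 240; 196 232 239; 197
[[ 0.5181 -0.0824  0.008 ]
 [ 0.5163 -0.1512  0.008 ]
 [ 0.4569 -0.1513  0.008 ]
 [ 0.4577 -0.0795  0.008 ]] [ 0.4873 -0.1161  0.008 ]
[ 0.464  -0.1169  0.14  ]
[ 0.4645 -0.1123  0.14  ]
[ 0.4643 -0.1215  0.14  ]
t 1.4 tcp [ 0.461  -0.1378  0.2534] tz [ 0.002  0.003 -1.   ] yawY -91.0 F [ 2.6  4.1 -0.1] w 1.0 0.0
shift [ 0.111 -0.083  0.637] turn 0.0028
```

send_rows:
  motion:
    - [[0.134,-0.123,0],0,1]
    - [[0.134,-0.123,0.31],0,1]
    - [[0.134,-0.123,0.31],0,1]
    - [[0.134,-0.123,0.31],0,1]

```text
clock: 1.9
tool_pos: [0.4854, -0.1223, 0.1924]
orientation: [1.0, -0.013, 0.0, 0.0]
ft_force: [-0.1, -0.2, 1.3]
grip_width: 1.001
finger_force: 0.0
```

```bash
python3 - <<'E'
from h import *
go((.4848,-.1211,.126),-91.3)
E
```

```text
t 1.9 tcp [ 0.4854 -0.1223  0.1924] tz [ 0. -0. -1.] yawY -91.53 F [-0.1 -0.2  1.3] w 1.001 0.0
shift [-0.003 -0.006  0.332] turn -0.0013
```

send_rows:
  motion:
    - [[0,-0.005,0.2],0,1]
    - [[0,-0.005,0.32],0,1]
    - [[0,-0.005,0.32],0,1]
    - [[0,-0.005,0.32],0,0]
    - [[0,-0.005,0.32],0,0]
  newtons: 60

```text
clock: 2.52
tool_pos: [0.4864, -0.1211, 0.1289]
orientation: [1.0, -0.013, 0.001, 0.0]
ft_force: [0.4, 0.1, -0.3]
grip_width: 0.604
finger_force: 0.0
```

send_rows:
  motion:
    - [[0,0,0],0,0]
    - [[0,0,0],0,0]
    - [[0,0,0],0,0]
    - [[0,0,0],0,0]
    - [[0,0,0],0,0]

```text
clock: 3.15
tool_pos: [0.4855, -0.1211, 0.1275]
orientation: [1.0, -0.013, 0.0, 0.0]
ft_force: [0.6, -2.2, 4.0]
grip_width: 0.082
finger_force: 59.7
```

send_rows:
  motion:
    - [[0,0,-0.15],0,0]
    - [[0,0,-0.4],0,0]
    - [[0,0,-0.64],0,0]
    - [[0,0,-0.64],0,0]

```text
clock: 3.65
tool_pos: [0.4868, -0.1206, 0.2577]
orientation: [1.0, -0.013, 0.003, 0.0]
ft_force: [0.3, -0.4, -6.1]
grip_width: 0.084
finger_force: 59.6
```

send_rows:
  motion:
    - [[0.1,-0.25,0],-0.02,0]
    - [[0.2,-0.5,0],-0.05,0]
    - [[0.28,-0.75,0],-0.072,0]
    - [[0.34,-0.9,0],-0.072,0]
    - [[0.34,-0.95,0],-0.072,0]

```text
clock: 4.28
tool_pos: [0.5567, 0.0703, 0.2524]
orientation: [0.995, 0.102, -0.002, -0.001]
ft_force: [-0.6, -0.6, -6.9]
grip_width: 0.085
finger_force: 59.9
```

send_rows:
  motion:
    - [[0,0,0],0,0]
    - [[0,0,0],0,0]

```text
clock: 4.53
tool_pos: [0.5573, 0.0655, 0.2543]
orientation: [0.995, 0.099, -0.001, 0.001]
ft_force: [0.5, -0.4, -6.8]
grip_width: 0.083
finger_force: 59.9
```

```bash
python3 - <<'E'
from h import *
go((.560,.086,.2555),-78.5)
c=calibration('wrist');np.savez('pics/w2.npz',m=c['mtx'],e=c['extrinsics'])
w=grab_frame('wrist');s=grab_frame('scene')
cv2.imwrite('pics/w2.png',w);cv2.imwrite('pics/s2.png',s)
c=cv2.resize(s[70:220,270:420],(600,600),interpolation=cv2.INTER_CUBIC)
m=np.zeros((600,800,3),np.uint8);m[:,:600]=c;m[:150,600:]=cv2.resize(w,(200,150))
cv2.imwrite('pics/m2.png',np.clip(m*1.4,0,255).astype(np.uint8))
E
```

```text
t 4.53 tcp [0.5573 0.0655 0.2543] tz [-0.002 -0.001 -1.   ] yawY -78.64 F [ 0.5 -0.4 -6.8] w 0.083 59.9
shift [ 0.033 -0.098 -0.006] turn -0.0008
```

View pics/m2.png

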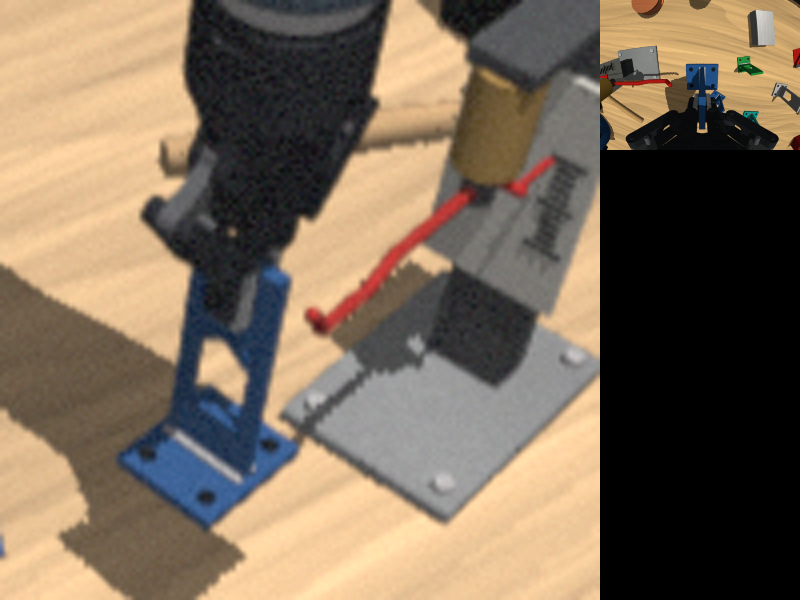

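View pics/w2.png

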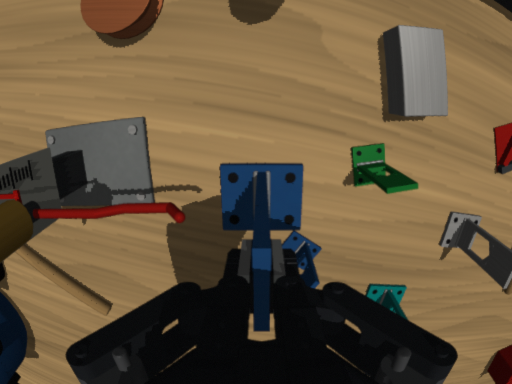

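```bash
python3 - <<'E'
from h import *
np.set_printoptions(precision=4,suppress=True)
q=np.load('pics/w2.npz');c=dict(mtx=q['m'],extrinsics=q['e'])
w=cv2.imread('pics/w2.png');h=cv2.cvtColor(w,cv2.COLOR_BGR2HSV)
m=((h[...,0]<6)|(h[...,0]>172))&(h[...,1]>150)&(h[...,2]>50)
for x in range(60,186,6):
    v=np.nonzero(m[195:225,x])[0]+195
    if len(v): print(x,v.min(),v.max(),[plane(ray('wrist',(x,v.mean()),c),z) for z in(.18,.19)])
print('tip',tri(ray('wrist',(180,214),c),ray('scene',(348,148)),ray('top',(156.7,168.4))))
# bracket held: foot front corners at z=.127+.008, wrist
ft=[plane(ray('wrist',p,c),.1345) for p in[(221.5,163.5),(302.5,164),(221,229.5),(302.5,229)]];print(np.array(ft),np.mean(ft,0))
E
```

```text
60 209 217 [array([0.5247, 0.2317, 0.18  ]), array([0.5306, 0.224 , 0.19  ])]
66 209 217 [array([0.5263, 0.225 , 0.18  ]), array([0.5321, 0.2176, 0.19  ])]
72 209 217 [array([0.5278, 0.2184, 0.18  ]), array([0.5335, 0.2114, 0.19  ])]
78 209 217 [array([0.5292, 0.2121, 0.18  ]), array([0.5348, 0.2054, 0.19  ])]
84 209 218 [array([0.5302, 0.2059, 0.18  ]), array([0.5357, 0.1996, 0.19  ])]
90 209 217 [array([0.532 , 0.1999, 0.18  ]), array([0.5375, 0.1939, 0.19  ])]
96 208 217 [array([0.5337, 0.1941, 0.18  ]), array([0.5391, 0.1883, 0.19  ])]
102 207 216 [array([0.5359, 0.1884, 0.18  ]), array([0.5412, 0.1829, 0.19  ])]
108 206 215 [array([0.5379, 0.1828, 0.18  ]), array([0.5431, 0.1776, 0.19  ])]
114 205 214 [array([0.54  , 0.1774, 0.18  ]), array([0.5451, 0.1725, 0.19  ])]
120 205 213 [array([0.5415, 0.1722, 0.18  ]), array([0.5465, 0.1675, 0.19  ])]
126 204 212 [array([0.5435, 0.167 , 0.18  ]), array([0.5484, 0.1626, 0.19  ])]
132 204 212 [array([0.5446, 0.1619, 0.18  ]), array([0.5494, 0.1578, 0.19  ])]
138 204 212 [array([0.5456, 0.157 , 0.18  ]), array([0.5504, 0.1531, 0.19  ])]
144 203 212 [array([0.5471, 0.1521, 0.18  ]), array([0.5518, 0.1485, 0.19  ])]
150 203 212 [array([0.5481, 0.1473, 0.18  ]), array([0.5528, 0.144 , 0.19  ])]
156 203 212 [array([0.5491, 0.1426, 0.18  ]), array([0.5537, 0.1395, 0.19  ])]
162 203 212 [array([0.5501, 0.138 , 0.18  ]), array([0.5547, 0.1351, 0.19  ])]
168 203 212 [array([0.5511, 0.1334, 0.18  ]), array([0.5556, 0.1308, 0.19  ])]
174 206 218 [array([0.5485, 0.1285, 0.18  ]), array([0.5531, 0.1262, 0.19  ])]
180 211 222 [array([0.5459, 0.1237, 0.18  ]), array([0.5507, 0.1216, 0.19  ])]
tip (array([0.5528, 0.1212, 0.1958]), [0.0022737026651937883, 0.002100311961622156, 0.0016315060542311612])
[[0.5791 0.1037 0.1345]
 [0.592  0.0377 0.1345]
 [0.5194 0.0949 0.1345]
 [0.5343 0.0234 0.1345]] [0.5562 0.0649 0.1345]
```

send_rows:
  motion:
    - [[0.037,0,0],0,0]
    - [[0.037,-0.1,0],0,0]
    - [[0.037,-0.2,0],0,0]
    - [[0.037,-0.3,0],0,0]
    - [[0.037,-0.37,0],0,0]

```text
clock: 5.25
tool_pos: [0.5508, 0.1424, 0.2554]
orientation: [0.995, 0.1, 0.0, -0.0]
ft_force: [0.3, -0.2, -6.7]
grip_width: 0.087
finger_force: 59.9
```

send_rows:
  motion:
    - [[0,-0.04,0],0,0]
    - [[0,-0.077,0],0,0]
    - [[0,-0.077,0],0,0]
    - [[0,-0.077,0],0,0]

```text
clock: 5.75
tool_pos: [0.5478, 0.1557, 0.2552]
orientation: [0.995, 0.1, -0.0, 0.0]
ft_force: [-0.2, -0.1, -6.5]
grip_width: 0.08
finger_force: 59.9
```

```bash
python3 - <<'E'
from h import *
go((.547,.1545,.2105),-78.5)
w=grab_frame('wrist');s=grab_frame('scene')
cv2.imwrite('pics/w3.png',w);cv2.imwrite('pics/s3.png',s)
m=np.zeros((600,800,3),np.uint8);m[:,:400]=cv2.resize(s[60:210,300:400],(400,600),interpolation=cv2.INTER_CUBIC)
m[:,400:]=cv2.resize(w[120:345,150:300],(400,600),interpolation=cv2.INTER_CUBIC)
cv2.imwrite('pics/m3.png',np.clip(m*1.4,0,255).astype(np.uint8))
E
```

```text
t 5.75 tcp [0.5478 0.1557 0.2552] tz [-0.    -0.001 -1.   ] yawY -78.57 F [-0.2 -0.1 -6.5] w 0.08 59.9
shift [-0.005  0.005  0.224] turn -0.0004
```

View pics/m3.png

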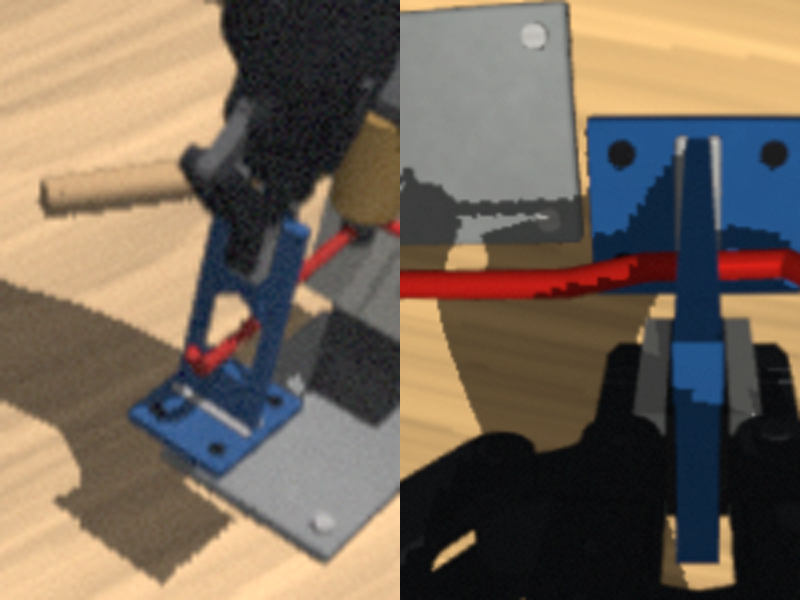

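send_rows:
  motion:
    - [[0,0,0.04],0,0]
    - [[0,0,0.09],0,0]
    - [[0,0,0.14],0,0]
    - [[0,0,0.18],0,0]
    - [[0,0,0.21],0,0]

```text
clock: 6.48
tool_pos: [0.5473, 0.1564, 0.2127]
orientation: [0.995, 0.1, -0.0, 0.0]
ft_force: [-1.7, -0.5, -4.6]
grip_width: 0.085
finger_force: 60.3
```

send_rows:
  motion:
    - [[0,0,0.02],0,0]
    - [[0,0,0.04],0,0]
    - [[0,0,0.05],0,0]
    - [[0,0,0.05],0,0]
    - [[0,0,0.05],0,0]

```text
clock: 7.1
tool_pos: [0.5474, 0.1564, 0.2034]
orientation: [0.995, 0.1, -0.0, 0.0]
ft_force: [-2.8, -0.9, -2.1]
grip_width: 0.083
finger_force: 60.6
```

send_rows:
  motion:
    - [[-0.006,0,0.01],0,0]
    - [[-0.01,0,0.03],0,0]
    - [[-0.01,0,0.045],0,0]
    - [[-0.01,0,0.045],0,0]
    - [[-0.01,0,0.045],0,0]

```text
clock: 7.72
tool_pos: [0.5468, 0.1564, 0.1949]
orientation: [0.995, 0.1, 0.001, -0.0]
ft_force: [4.1, 0.5, -0.7]
grip_width: 0.088
finger_force: 60.8
```

send_rows:
  motion:
    - [[0.005,0,0.01],0,0]
    - [[0.005,0,0.01],0,0]
    - [[0.005,0,0.01],0,0]

```text
clock: 8.1
tool_pos: [0.5469, 0.1564, 0.1924]
orientation: [0.995, 0.1, 0.0, -0.0]
ft_force: [4.6, -0.9, 0.2]
grip_width: 0.085
finger_force: 60.9
```

```bash
python3 - <<'E'
from h import *
go((.547,.1545,.2105),-78.5)
w=grab_frame('wrist');s=grab_frame('scene')
m=np.zeros((600,800,3),np.uint8);m[:,:400]=cv2.resize(s[60:210,300:400],(400,600),interpolation=cv2.INTER_CUBIC)
m[:,400:]=cv2.resize(w[120:345,150:300],(400,600),interpolation=cv2.INTER_CUBIC)
cv2.imwrite('pics/m4.png',np.clip(m*1.4,0,255).astype(np.uint8))
E
```

```text
t 8.1 tcp [0.5469 0.1564 0.1924] tz [ 0.001  0.    -1.   ] yawY -78.53 F [ 4.6 -0.9  0.2] w 0.085 60.9
shift [-0.001  0.009 -0.09 ] turn -0.0001
```

View pics/m4.png

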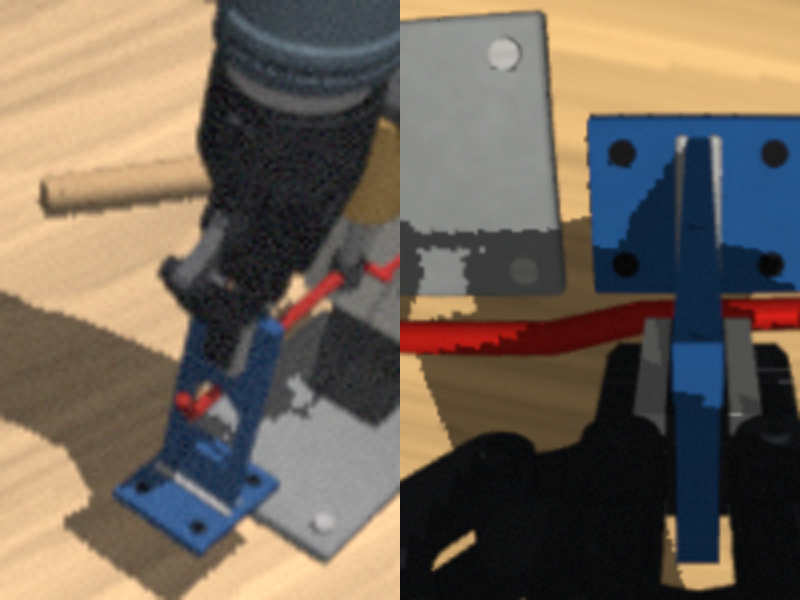

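send_rows:
  motion:
    - [[0.004,0,0],0,0]
    - [[0.004,0,0],0,0]
    - [[0.004,0,0],0,0]
  newtons: 20

```text
clock: 8.57
tool_pos: [0.547, 0.1564, 0.1921]
orientation: [0.995, 0.1, -0.0, 0.0]
ft_force: [2.3, -0.6, -0.5]
grip_width: 0.084
finger_force: 60.9
```

send_rows:
  motion:
    - [[0.004,0,0],0,0]
    - [[0.004,0,0.002],0,0.1]
    - [[0.004,0,0.002],0,0.15]
    - [[0.004,0,0.002],0,0.2]
    - [[0.004,0,0.002],0,0.25]

```text
clock: 9.2
tool_pos: [0.548, 0.1568, 0.1919]
orientation: [0.995, 0.1, -0.0, -0.0]
ft_force: [0.5, 0.6, 0.2]
grip_width: 0.249
finger_force: 0.0
```

send_rows:
  motion:
    - [[0,0,0],0,0.35]
    - [[0,0,0],0,0.35]
    - [[0,0,0],0,0.35]
    - [[0,0,0],0,0.35]
    - [[0,0,0],0,0.35]

```text
clock: 9.82
tool_pos: [0.5482, 0.1567, 0.1919]
orientation: [0.995, 0.1, -0.0, -0.0]
ft_force: [-0.1, -0.1, -0.1]
grip_width: 0.349
finger_force: 0.0
```

```bash
python3 - <<'E'
from h import *
go((.547,.1545,.2105),-78.5)
w=grab_frame('wrist');s=grab_frame('scene')
m=np.zeros((600,800,3),np.uint8);m[:,:400]=cv2.resize(s[60:210,300:400],(400,600),interpolation=cv2.INTER_CUBIC)
m[:,400:]=cv2.resize(w[120:345,150:300],(400,600),interpolation=cv2.INTER_CUBIC)
cv2.imwrite('pics/m5.png',np.clip(m*1.4,0,255).astype(np.uint8))
E
```

```text
t 9.82 tcp [0.5482 0.1567 0.1919] tz [-0.  0. -1.] yawY -78.52 F [-0.1 -0.1 -0.1] w 0.349 0.0
shift [-0.008  0.009 -0.093] turn -0.0001
```

View pics/m5.png

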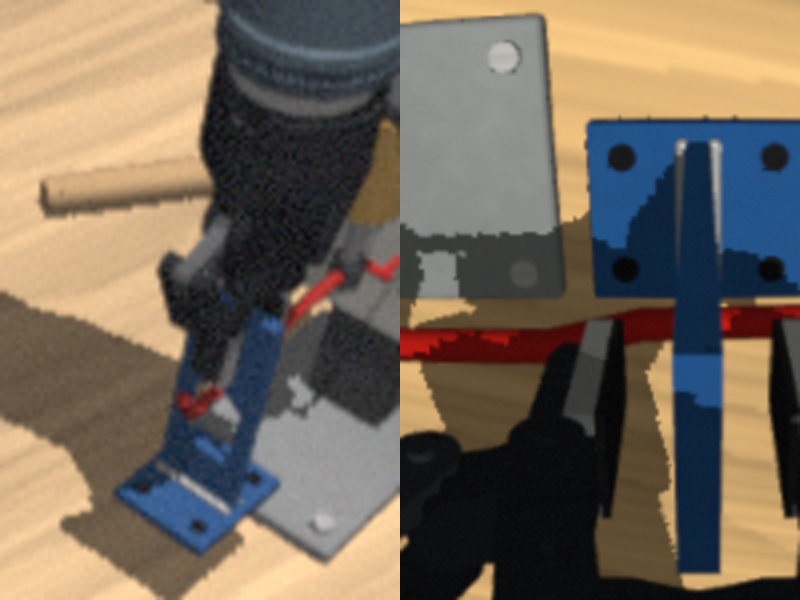

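send_rows:
  motion:
    - [[0,0,-0.05],0,0.35]
    - [[0,0,-0.2],0,0.35]
    - [[0,0,-0.45],0,0.35]
    - [[0,0,-0.7],0,0.35]
    - [[0,0,-0.7],0,0.35]

```text
clock: 10.55
tool_pos: [0.5503, 0.1577, 0.337]
orientation: [0.995, 0.1, 0.004, -0.001]
ft_force: [0.1, 1.1, -1.0]
grip_width: 0.353
finger_force: 0.0
```

```bash
python3 - <<'E'
from h import *
P=[]
for i in range(40):
    f=grab_frame('scene') if i in(0,2,4,6,20,22,24,26,39) else grab_frame('top')
    if i in(0,2,4,6,20,22,24,26,39):
        h=cv2.cvtColor(f,cv2.COLOR_BGR2HSV);m=cv2.inRange(h,(105,120,30),(125,255,255));m[:120]=0;m[230:]=0;m[:,:310]=0;m[:,390:]=0
        y,x=np.nonzero(m);P.append((i,x.mean().round(2),y.mean().round(2),y.max(),len(x)))
print(P);go((.547,.1545,.2105))
m=np.zeros((600,800,3),np.uint8);m[:,:400]=cv2.resize(grab_frame('scene')[60:210,300:400],(400,600),interpolation=cv2.INTER_CUBIC)
m[:300,400:]=cv2.resize(grab_frame('scene'),(400,300))
cv2.imwrite('pics/m6.png',np.clip(m*1.4,0,255).astype(np.uint8))
E
```

```text
[(0, np.float64(352.89), np.float64(166.28), np.int64(197), 1011), (2, np.float64(352.91), np.float64(166.22), np.int64(197), 1029), (4, np.float64(353.05), np.float64(166.08), np.int64(197), 1026), (6, np.float64(352.99), np.float64(166.16), np.int64(197), 1022), (20, np.float64(353.03), np.float64(165.9), np.int64(197), 1030), (22, np.float64(352.77), np.float64(166.02), np.int64(197), 1014), (24, np.float64(353.0), np.float64(166.12), np.int64(197), 1028), (26, np.float64(352.95), np.float64(166.12), np.int64(197), 1028), (39, np.float64(352.94), np.float64(165.82), np.int64(197), 1043)]
t 12.55 tcp [0.5482 0.1567 0.3319] tz [ 0.  0. -1.] yawY -78.52 F [ 0.2 -0.3  0.3] w 0.352 0.0
shift [-0.008  0.009  0.607] turn None
```

View pics/m6.png

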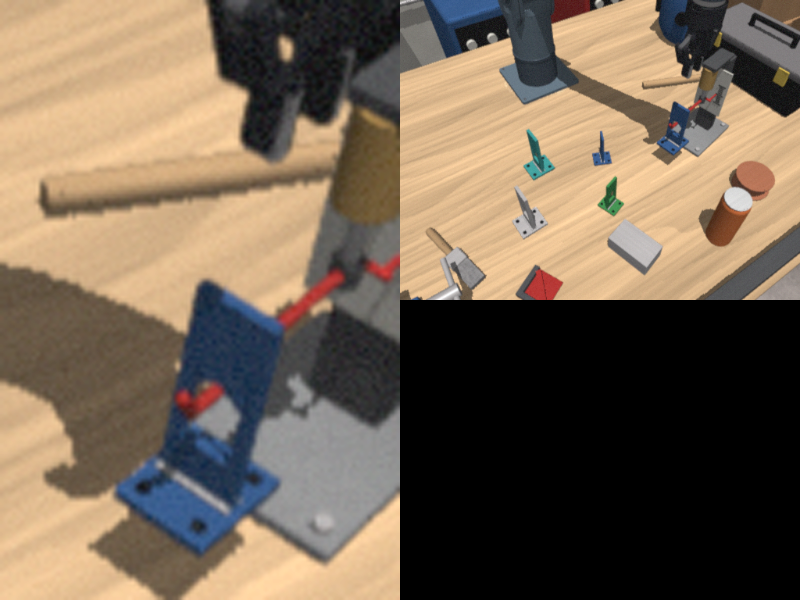

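send_rows:
  motion:
    - [[0,0,0],0,0.35]
    - [[0,0,0],0,0.35]
    - [[0,0,0],0,0.35]
    - [[0,0,0],0,0.35]
    - [[0,0,0],0,0.35]

```text
clock: 13.28
tool_pos: [0.5482, 0.1566, 0.3319]
orientation: [0.995, 0.1, -0.0, 0.0]
ft_force: [0.0, -1.0, 0.4]
grip_width: 0.351
finger_force: 0.0
```

send_rows:
  motion:
    - [[0,0,0],0,0.35]
    - [[0,0,0],0,0.35]
    - [[0,0,0],0,0.35]
    - [[0,0,0],0,0.35]
    - [[0,0,0],0,0.35]

```text
clock: 13.9
tool_pos: [0.5482, 0.1566, 0.3318]
orientation: [0.995, 0.1, -0.0, 0.0]
ft_force: [0.0, -0.5, 0.3]
grip_width: 0.351
finger_force: 0.0
```

```bash
python3 -c "
from rig import workorder
print(workorder.close_job())"
```

```text
the job is handed in; nothing more can be done
None
```

The blue bracket hangs by its window on the scale's hook, released and still in the camera pictures; I never touched the bare bracket, and handed the job in at about 14 s, though no verdict came back.

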